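# Slide the chopping board out over the sink and sweep off the carrot ends

### The job

Without gripping or lifting anything, push the chopping board to the left with your fingertips until its whole scrap opening hangs over the sink bowl, with the board still lying flat on all its feet on the worktop (its front feet may come up against the raised sink rim). Then push the two carrot ends along the board with the fingertips so that both drop through the opening into the sink bowl, and leave the things standing round the board where they are.

Things in the scene. Friction and masses are not known exactly. Their poses are not given: they have to be found in the camera images.
- board: brown wooden chopping board, 340 mm long (its y axis, pointing about to the left, to the sink), 220 wide (x), 14 thick, about 0.8 kg, on four rubber feet 6 mm high: underside 6 mm, top 20 mm above the worktop. Origin: centre of the board, on the worktop under it; z up. Near the left end a scrap opening goes right through it, x -60 to 60 mm, y 95 to 150 mm. It slides with a few newtons
- opening_near_front (a point): corner of the scrap opening (120 x 55 mm) on the board's top: on the opening's edge nearest to the middle of the board, on the robot's side (board x = -60, y = 95 mm)
- opening_near_back (a point): the other corner of that same near edge of the opening, on the side away from the robot (board x = 60, y = 95 mm)
- board_right_end (a point): middle of the top edge of the board's right end face (board y = -170 mm), the face to push; the face is upright, from 6 to 20 mm above the worktop
- bowl_edge (a point): fixed point on the right-hand edge of the sink's large bowl, which is straight and runs along world x. From it the bowl reaches 260 mm to the left (+y), and from x = 0.405 to 0.80; its floor is 164 mm below the worktop, a steel strainer covers the waste. Between bowl and worktop lies the sink rim, 39 mm wide and 4 mm high, which the board's underside clears by 2 mm
- carrot_end_a: cut-off top end of a carrot, orange with short green stalk stubs, a dome 27 mm across and 20 mm high (24 with the stubs) standing on its flat cut face on the board's right-hand part, about 15 g. Origin: centre of the cut face. It slides easily
- carrot_end_b: a second, like carrot end, nearer to the opening. Origin: centre of the cut face
- carrot_bowl: white bowl full of carrot slices, 128 mm across, 52 mm high, beyond the board: leave it alone. Origin: centre of its underside
- salt_shaker: clear salt shaker with a grey cap, 44 mm across, 90 mm high, beyond the board: leave it alone. Origin: centre of its underside
- wood_lid_jar: small white jar with a brown wooden lid, 47 mm across, 78 mm high, to the right of the board: leave it alone. Origin: centre of its underside
- scissors: kitchen scissors with black handles lying flat, 87 x 199 x 9 mm, to the right of the board: leave them alone. Origin: middle of their length, on the worktop
- front_foot (a point): underside of one of the two feet nearer the sink, 18 mm across (board x = -85 and 85, y = 24 mm; this one is at -85). They meet the side of the raised sink rim, and stop the board, when the opening's near edge is 23 mm past the bowl edge. The other two feet are at y = -150 mm

How it is judged:
By the outcome, as a careful person would: the job done as asked, in the order asked, and still so for the second after the job is handed in, with the robot touching nothing.
It also fails if it takes over 58 s, if anything falls off the work surface, if the arm or the gripper's body presses on something with over 40 N, if the wrist force passes 120 N, or if a joint passes its speed limit or range.

### The arm

A 6-joint arm with a two-finger parallel gripper is mounted at the origin on a cart in front of the work surface, level with it; the furniture and walls round the work are solid. World frame = base frame: x ahead of the robot, y to its left, z up, the work surface at z = 0. Lengths are in m, angles in rad, forces in N, time in s.
With the tool pointing down it reaches from about 0.35 to 0.725 m from the base axis. Payload 6 kg.
Tool frame: the origin (TCP) lies midway between the tips of the shut fingers; the grasp point (between the pads) lies 19 mm behind it (ctrl.hold_point_z is the distance from the TCP to the grasp point, in m); z points along the fingers, x is the direction in which the jaws open and shut, and the axes are right-handed (so a half turn about z gives the same grasp; the last joint's range is limited). The gripper opens to 85 mm and grips with 20 to 120 N. Pads are 22 mm wide; open, the fingers measure 114 mm over their backs; the gripper's body (76 mm by 85 mm) begins 54 mm behind the grasp point. The pads swing forward as they close: fully open they stand 13 mm farther back than shut.
Start: joints at [1.497, 0.04, 0.085, 0, -1.615, -0.334], TCP at [0.238, 0.551, 0.231] pointing down, gripper open.
Joint ranges: [-2.56, 2.56], [-1.29, 2.01], [-1.08, 1.49], [-3.29, 1.98], [-2.81, -0.18], [-2.99, 2.99]. Speed limits (rad/s): [2.57, 2.57, 3.01, 3.14, 3.14, 3.14].

### API

Orientations are given as [roll, pitch, yaw] about the fixed x, y, z axes, in that order (R = Rz(yaw) Ry(pitch) Rx(roll)).
In Python, from bench import telemetry, vision, order, ctrl gives the robot as it stands.
- The arm moves only by the shell command python3 -m crank 'ROWS' [FORCE]. ROWS is JSON, a list of rows, each an object with "delta_rot": the turn, a rotation vector about the tool's x, y, z in degrees, a list of three; "offset": the shift along the tool's x, y, z in m, a list of three; "fingers": the closure in counts, from 0 (fully open) to 255 (shut). In form: [{"delta_rot": [ax, ay, az], "offset": [tx, ty, tz], "fingers": fingers}, ...]. A call has 1 to 20 rows; each row is the pose to reach, as a shift and turn from the pose commanded when the call began, along the tool's axes at that moment; what a row does not reach only later rows make up. A row lasts 1/10 s, in which the tool goes at most 50 mm and 8.59 degrees, less where a joint would pass 70% of its speed; a pose out of reach is approached as far as the arm can. A call with a gripper value outside its range is refused whole. The fingers move at their own pace and stop on an object; FORCE is the grip in N (left out, the last holds). Time passes only in rows, so rows that repeat a pose let the fingers close. It gives the time, the measured TCP pose, the force and the opening at its end, in the units of the state.
- telemetry.state(): the state, without advancing time (a new reading comes with each control period).
- vision.grab_frame(name): name is "scene" or "side" or "wrist"; returns (picture, depth): 400x640x3 uint8, red, green, blue; 400x640 float32, m along the optical axis (not along the pixel's ray), 0 where there is no reading.
- vision.get_calibration(name): a dict with "fx", "fy", "cx", "cy" (pixels), "k1" (the pictures are not rectified: a ray, as slopes to the right and down, at radius r is drawn at 1 + k1 r^2 times it, then the intrinsics apply), "rvec" (rotation vector, rad) and "tvec" (3), from world to camera coordinates, as OpenCV has them. Camera axes: x right, y down, z forward; pixel columns grow to the right and rows downward; lengths in m; the calibration is good to about 2 mm. A picture is of the moment at which its call begins: read the wrist's pose just before it. get_calibration takes no time and is no camera call; for the wrist camera it gives the pose at the moment of the call.
- order.job_done(): hands the job in, once; it reports no verdict.
The state is a dict: "time": time; "joint_pos": joint angles; "dq": joint speeds; "effort": joint torques, N m; "tcp_pos": TCP position; "ee_rot": TCP orientation; "ft_force": force on the tool from outside, world axes, zero at the start; "torque": the same for the moment, N m; "width": finger opening in m.
Only numpy, scipy, OpenCV 4.12 (cv2) and the standard library are available. Lean on these libraries where they do the work, as an engineer would, in place of code of your own. Each camera call takes 0.05 s, during which the arm holds its last target.

## Working session

There is one attempt and no reset: what is moved stays moved. The work goes in short steps, Python scripts to look and compute and a shell command to move; the robot and the scene stay as the last step left them, time stands still between calls to the robot, and variables do not carry over. Pictures are saved under pics/ and viewed, and the job is handed in when it is done.

```bash
ls; mkdir -p pics
python3 - <<'E'
from bench import telemetry, vision, ctrl
import cv2
print(telemetry.state()); print(ctrl.hold_point_z)
for n in ["scene","side"]:
    p,d=vision.grab_frame(n); cv2.imwrite(f"pics/{n}0.png",p[:,:,::-1])
    import numpy as np; np.save(f"pics/{n}0d.npy",d)
    print(n,vision.get_calibration(n))
E
```

```text
pics
{'time': 0.0, 'joint_pos': array([ 1.49669581e+00,  4.08096094e-02,  8.38129516e-02, -4.71999983e-04,
       -1.61552206e+00, -3.33689155e-01]), 'dq': array([-0.00117551,  0.00053574,  0.00083642,  0.00063517,  0.00057354,
       -0.00096914]), 'effort': array([ 6.03902045e-04, -3.68205678e+01,  3.47407508e+01,  6.93223804e+00,
       -5.44193972e-03,  1.47626359e-06]), 'tcp_pos': array([0.2377455 , 0.55052191, 0.23027967]), 'ee_rot': array([-3.14147407e+00, -1.78183319e-03, -1.97856540e+00]), 'ft_force': array([0.17775669, 0.1051295 , 0.36724551]), 'torque': array([0.05487866, 0.01363743, 0.01524481]), 'width': 0.08533398874323671}
0.0187
scene {'fx': 414.9432390556752, 'fy': 414.9432390556752, 'cx': 313.7914436627829, 'cy': 198.1136958888515, 'k1': -0.08592055172016007, 'rvec': array([ 2.11567151, -1.25599321,  0.48005013]), 'tvec': array([-0.21748344,  0.46414442,  0.89967678])}
side {'fx': 432.55898640368224, 'fy': 432.55898640368224, 'cx': 329.58872467929467, 'cy': 200.51983277399802, 'k1': -0.042134450255310506, 'rvec': array([ 0.40459397, -2.55421669,  1.44508718]), 'tvec': array([0.59149637, 0.11603929, 0.97391024])}
```

View pics/scene0.png

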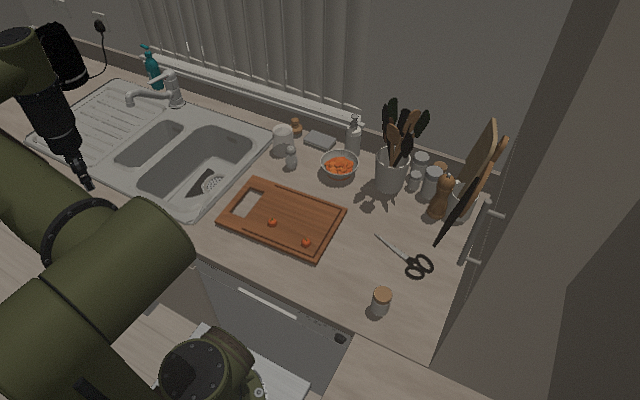

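View pics/side0.png

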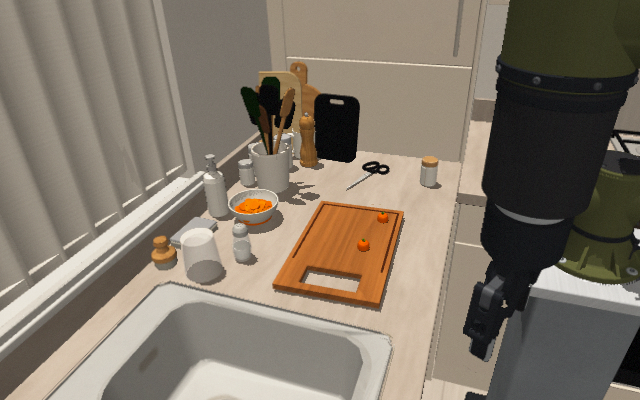

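The scene view shows the board (corners about 257,178 / 347,208 / 318,262 / 217,223), carrot ends near (272,222) and (306,242), and the opening near (243,204). The side view agrees: opening near (332,282), carrots at (363,245) and (383,217). Next I'll measure these.

```bash
cat > h.py <<'E'
import numpy as np, cv2
from bench import vision
def cal(n):
    c=vision.get_calibration(n); R=cv2.Rodrigues(np.array(c['rvec']))[0]; return c,R,np.array(c['tvec'])
def ray(c,R,t,uv):
    K=np.array([[c['fx'],0,c['cx']],[0,c['fy'],c['cy']],[0,0,1.]])
    s=cv2.undistortPoints(np.array(uv,float).reshape(-1,1,2),K,np.array([c['k1'],0,0,0.])).reshape(-1,2)
    d=np.c_[s,np.ones(len(s))]@R; o=-R.T@t
    return o,d
def plane(n,uv,z,C=None):
    o,d=ray(*(C or cal(n)),uv); return o+d*((z-o[2])/d[:,2])[:,None]
def masks(p):
    h=cv2.cvtColor(p,cv2.COLOR_RGB2HSV); H,S,V=cv2.split(h)
    car=((H>=3)&(H<=14)&(S>205)&(V>140)).astype(np.uint8)
    brd=((H<=16)&(S>110)&(V>50)).astype(np.uint8)
    return car,brd,h
def blobs(m,a=8):
    n,l,s,c=cv2.connectedComponentsWithStats(m)
    return [(c[i].round(1),s[i].tolist()) for i in range(1,n) if s[i][4]>=a]
E
python3 - <<'E'
from h import *
for n in ["scene","side"]:
    p=cv2.imread(f"pics/{n}0.png")[:,:,::-1].copy(); car,brd,h=masks(p)
    print(n)
    for c,s in blobs(car): print(' car',c,s,plane(n,[c],.03)[0].round(3))
    k,l,s,c=cv2.connectedComponentsWithStats(brd); 
    pt={'scene':(285,200),'side':(330,230)}[n]; i=l[pt[1],pt[0]]; print(s[i])
    m=(l==i).astype(np.uint8)
    cs,hi=cv2.findContours(m,cv2.RETR_CCOMP,cv2.CHAIN_APPROX_NONE)
    for q in cs:
        if cv2.contourArea(q)>150:
            a=cv2.approxPolyDP(cv2.convexHull(q),4,True).reshape(-1,2); print(cv2.contourArea(q)); print(np.c_[a,plane(n,a,.02).round(3)])
    for x in ([(272,222),(306,242)] if n=='scene' else [(363,245),(383,217)]): print(h[x[1],x[0]])
    crop={'scene':(200,160,160,115),'side':(265,190,160,120)}[n]; x,y,w,hh=crop
    o=p[y:y+hh,x:x+w].copy(); 
    cv2.imwrite(f"pics/{n}0c.png",cv2.resize(o,None,fx=5,fy=5,interpolation=cv2.INTER_CUBIC)[:,:,::-1])
E
```

```text
scene
[ 215  175  132   90 6002]
6330.5
[[ 2.15e+02  2.20e+02  4.20e-01  3.19e-01  2.00e-02]
 [ 2.52e+02  1.75e+02  6.32e-01  3.30e-01  2.00e-02]
 [ 3.46e+02  2.08e+02  6.49e-01 -4.00e-03  2.00e-02]
 [ 3.16e+02  2.64e+02  4.28e-01 -2.00e-02  2.00e-02]]
504.0
[[2.63e+02 1.93e+02 5.81e-01 2.53e-01 2.00e-02]
 [2.44e+02 2.18e+02 4.68e-01 2.47e-01 2.00e-02]
 [2.30e+02 2.12e+02 4.67e-01 2.98e-01 2.00e-02]
 [2.48e+02 1.88e+02 5.77e-01 3.08e-01 2.00e-02]]
[  9 180 164]
[  9 181 168]
side
 car [265.9 204.5] [258, 199, 14, 12, 68] [0.776 0.069 0.03 ]
 car [243.7 208.5] [235, 202, 25, 11, 103] [0.822 0.103 0.03 ]
 car [382.3 217.6] [377, 213, 12, 10, 94] [0.473 0.043 0.03 ]
 car [253.7 223.5] [244, 222, 20, 3, 21] [0.765 0.158 0.03 ]
 car [362.8 244.9] [357, 239, 13, 12, 116] [0.49  0.164 0.03 ]
[ 272  201  132  108 8762]
9351.5
[[ 3.21e+02  2.01e+02  6.50e-01 -5.00e-03  2.00e-02]
 [ 4.03e+02  2.11e+02  4.32e-01 -1.80e-02  2.00e-02]
 [ 3.78e+02  3.08e+02  4.15e-01  3.34e-01  2.00e-02]
 [ 2.73e+02  2.88e+02  6.28e-01  3.43e-01  2.00e-02]]
821.0
[[3.01e+02 2.82e+02 5.81e-01 3.10e-01 2.00e-02]
 [3.07e+02 2.69e+02 5.84e-01 2.68e-01 2.00e-02]
 [3.60e+02 2.79e+02 4.69e-01 2.65e-01 2.00e-02]
 [3.55e+02 2.93e+02 4.67e-01 3.08e-01 2.00e-02]]
[ 12 255 234]
[ 13 255 240]
```

View pics/side0c.png

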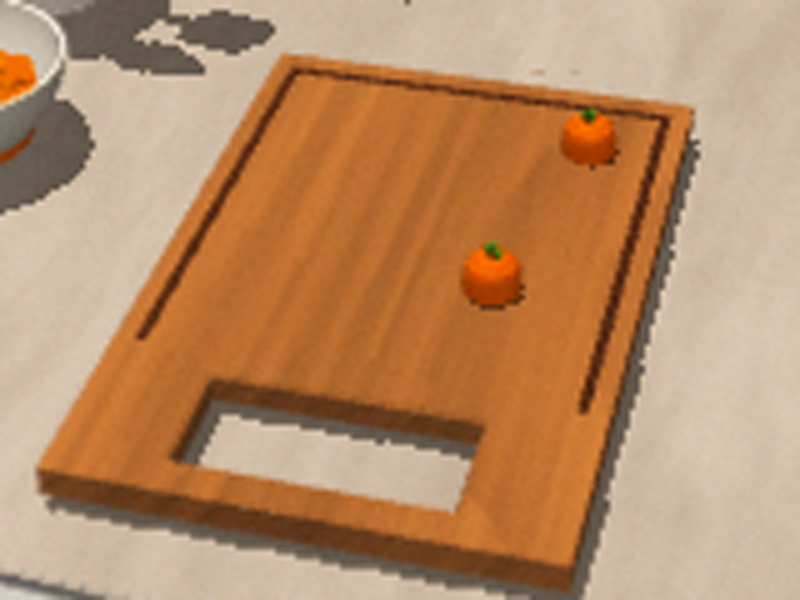

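View pics/scene0c.png

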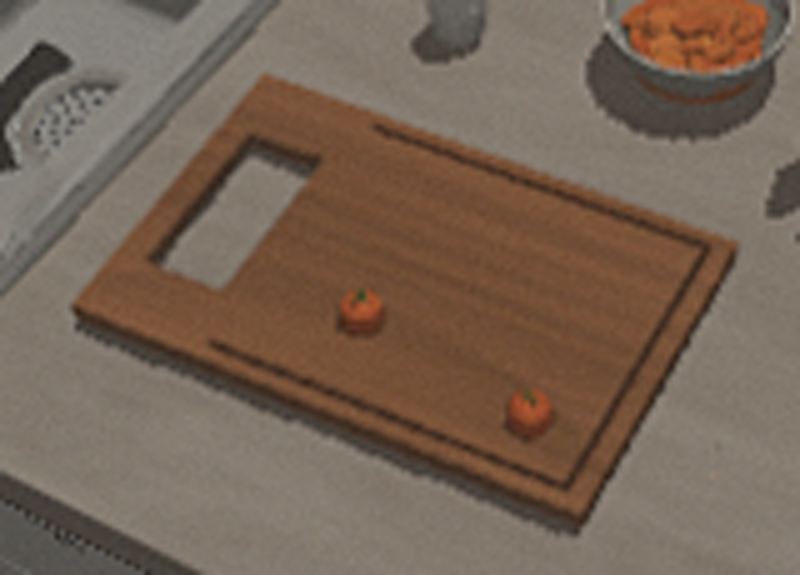

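```bash
python3 - <<'E'
from h import *
def lst(n,pts,z,off=None):
    pts=np.array(pts,float)
    if off is not None: pts=(pts+.5)/5-.5+off
    r=plane(n,pts,z); print(n,z,'\n',r.round(4)); return r
# order: RB RF LB LF nearB nearF
lst('side',[(285,57),(692,108),(40,470),(575,565),(212,380),(483,430)],.02,(265,190))
lst('scene',[(735,245),(578,517),(265,75),(75,308),(320,158),(225,290)],.02,(200,160))
print('carrot mid (z~.03)'); lst('side',[(590,140),(492,277)],.03,(265,190)); lst('scene',[(529,412),(361,312)],.03,(200,160))
# bowl edge from depth
for n in ['scene','side']:
    d=np.load(f"pics/{n}0d.npy"); v,u=np.mgrid[0:400,0:640]
    c,R,t=cal(n); o,dr=ray(c,R,t,np.c_[u.ravel(),v.ravel()]); 
    P=(o+dr*d.ravel()[:,None]).reshape(400,640,3); ok=d>0
    np.save(f"pics/{n}P.npy",P)
    for x in np.arange(.44,.76,.04):
        s=ok&(abs(P[...,0]-x)<.004)&(P[...,1]>.3)&(P[...,1]<.75)&(P[...,2]<.03)
        y=P[...,1][s]; z=P[...,2][s]
        b=np.arange(.33,.72,.01); 
        if n=='scene' or 1: print(n,x.round(2),[ (b[i].round(2),(np.median(z[(y>=b[i])&(y<b[i]+.01)])*1000).round()) for i in range(0,16) if ((y>=b[i])&(y<b[i]+.01)).sum()>0])
E
python3 - <<'E'
import cv2
for n,(x,y,w,h) in {'scene':(120,100,160,120),'side':(60,260,360,140)}.items():
    p=cv2.imread(f"pics/{n}0.png"); f=800/w
    cv2.imwrite(f"pics/{n}0s.png",cv2.resize(p[y:y+h,x:x+w],None,fx=f,fy=f,interpolation=cv2.INTER_CUBIC))
E
```

```text
side 0.02 
 [[ 0.6483 -0.005   0.02  ]
 [ 0.4323 -0.0168  0.02  ]
 [ 0.6341  0.3317  0.02  ]
 [ 0.4151  0.3197  0.02  ]
 [ 0.5879  0.2575  0.02  ]
 [ 0.4691  0.2545  0.02  ]]
scene 0.02 
 [[ 0.6481 -0.007   0.02  ]
 [ 0.4297 -0.017   0.02  ]
 [ 0.6343  0.3298  0.02  ]
 [ 0.4154  0.3175  0.02  ]
 [ 0.5886  0.2561  0.02  ]
 [ 0.4701  0.2464  0.02  ]]
carrot mid (z~.03)
side 0.03 
 [[0.4724 0.0425 0.03  ]
 [0.4894 0.1647 0.03  ]]
scene 0.03 
 [[0.4725 0.0377 0.03  ]
 [0.4884 0.1602 0.03  ]]
scene 0.44 [(np.float64(0.33), np.float64(1.0)), (np.float64(0.34), np.float64(0.0)), (np.float64(0.35), np.float64(1.0)), (np.float64(0.36), np.float64(-2.0)), (np.float64(0.37), np.float64(5.0)), (np.float64(0.38), np.float64(6.0)), (np.float64(0.39), np.float64(7.0)), (np.float64(0.4), np.float64(4.0)), (np.float64(0.41), np.float64(8.0)), (np.float64(0.42), np.float64(9.0))]
scene 0.48 [(np.float64(0.33), np.float64(0.0)), (np.float64(0.34), np.float64(-2.0)), (np.float64(0.35), np.float64(-1.0)), (np.float64(0.36), np.float64(-2.0)), (np.float64(0.37), np.float64(0.0)), (np.float64(0.38), np.flo
[... 5811 characters left out ...]
4(0.46), np.float64(-148.0)), (np.float64(0.47), np.float64(-150.0)), (np.float64(0.48), np.float64(-152.0))]
side 0.72 [(np.float64(0.33), np.float64(-0.0)), (np.float64(0.34), np.float64(-0.0)), (np.float64(0.35), np.float64(-0.0)), (np.float64(0.36), np.float64(-1.0)), (np.float64(0.38), np.float64(4.0)), (np.float64(0.39), np.float64(3.0)), (np.float64(0.4), np.float64(9.0)), (np.float64(0.41), np.float64(-14.0)), (np.float64(0.42), np.float64(-94.0)), (np.float64(0.43), np.float64(-141.0)), (np.float64(0.44), np.float64(-142.0)), (np.float64(0.45), np.float64(-145.0)), (np.float64(0.46), np.float64(-147.0)), (np.float64(0.47), np.float64(-149.0)), (np.float64(0.48), np.float64(-149.0))]
```

View pics/scene0s.png

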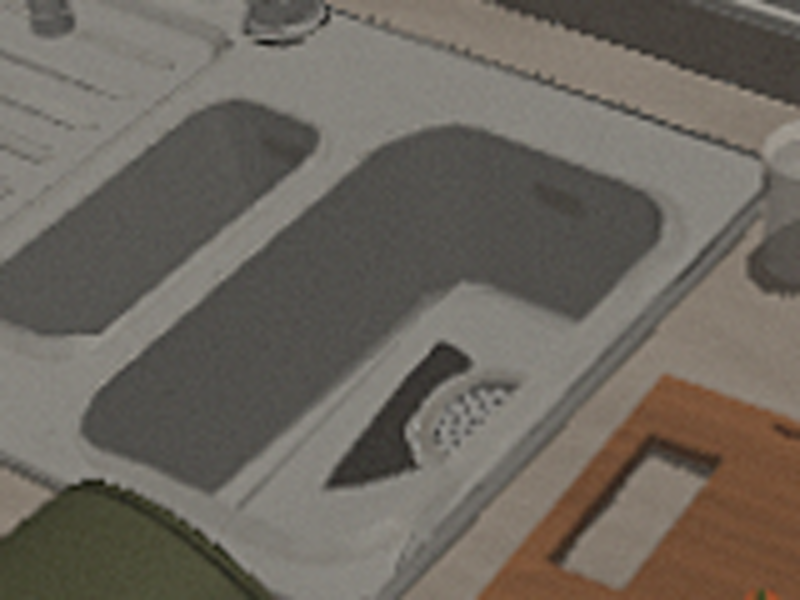

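View pics/side0s.png

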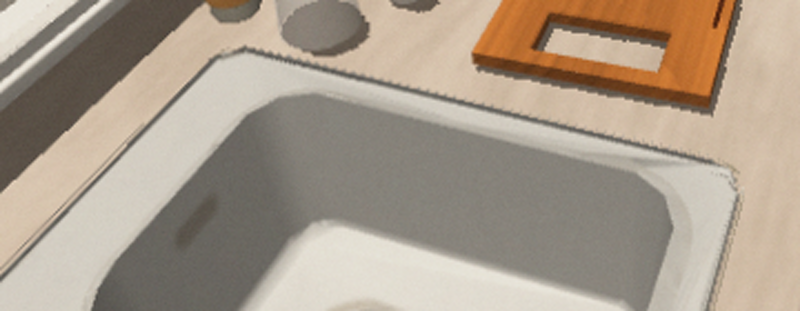

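The bowl edge comes out at y≈0.414 (outer rim at 0.375, plus 39 mm). The board's centre is about (0.532, 0.157) with a yaw of about 2.6°, so the leading corner of its near edge is about 0.165 m short. Next I'll check the neighbours to the right.

Run:
```python
from h import *
print('scissors tip, handles; jar base',plane('scene',[(375,235),(405,272),(432,262),(374,312),(388,312)],.003).round(3))
print('salt base, bowl base, cup',plane('scene',[(291,168),(338,182),(282,150)],.0).round(3))
from bench import telemetry
s=telemetry.state(); 
import math
yaw=s['ee_rot'][2]
def togo(xyz,yawdeg):
    d=np.array(xyz)-s['tcp_pos']; R=np.array([[math.cos(yaw),math.sin(yaw),0],[math.sin(yaw),-math.cos(yaw),0],[0,0,-1]])
    t=R.T@d; dz=-(yawdeg-math.degrees(yaw)); return t.round(4),(dz+180)%360-180
print(togo((.535,-.065,.10),-177.4))
```

```text
scissors tip, handles; jar base [[ 0.609 -0.119  0.003]
 [ 0.531 -0.243  0.003]
 [ 0.597 -0.298  0.003]
 [ 0.38  -0.215  0.003]
 [ 0.397 -0.247  0.003]]
salt base, bowl base, cup [[0.739 0.246 0.   ]
 [0.756 0.075 0.   ]
 [0.804 0.322 0.   ]]
(array([ 0.4472, -0.517 ,  0.1304]), 64.03569278911976)
```

```bash
python3 -m crank '[{"delta_rot":[0,0,8],"offset":[0.02,-0.023,0.006],"fingers":0},{"delta_rot":[0,0,16],"offset":[0.05,-0.058,0.015],"fingers":0},{"delta_rot":[0,0,24],"offset":[0.08,-0.093,0.024],"fingers":0},{"delta_rot":[0,0,32],"offset":[0.11,-0.127,0.032],"fingers":0},{"delta_rot":[0,0,64],"offset":[0.447,-0.517,0.13],"fingers":0},{"delta_rot":[0,0,64],"offset":[0.447,-0.517,0.13],"fingers":0},{"delta_rot":[0,0,64],"offset":[0.447,-0.517,0.13],"fingers":0},{"delta_rot":[0,0,64],"offset":[0.447,-0.517,0.13],"fingers":0},{"delta_rot":[0,0,64],"offset":[0.447,-0.517,0.13],"fingers":0},{"delta_rot":[0,0,64],"offset":[0.447,-0.517,0.13],"fingers":0},{"delta_rot":[0,0,64],"offset":[0.447,-0.517,0.13],"fingers":0},{"delta_rot":[0,0,64],"offset":[0.447,-0.517,0.13],"fingers":0},{"delta_rot":[0,0,64],"offset":[0.447,-0.517,0.13],"fingers":0},{"delta_rot":[0,0,64],"offset":[0.447,-0.517,0.13],"fingers":0},{"delta_rot":[0,0,64],"offset":[0.447,-0.517,0.13],"fingers":0},{"delta_rot":[0,0,64],"offset":[0.447,-0.517,0.13],"fingers":0},{"delta_rot":[0,0,64],"offset":[0.447,-0.517,0.13],"fingers":0},{"delta_rot":[0,0,64],"offset":[0.447,-0.517,0.13],"fingers":0}]'
cat >> h.py <<'E'
from bench import telemetry
import math
def togo(xyz,yawdeg):
    s=telemetry.state(); yaw=s['ee_rot'][2]
    d=np.array(xyz)-s['tcp_pos']; R=np.array([[math.cos(yaw),math.sin(yaw),0],[math.sin(yaw),-math.cos(yaw),0],[0,0,-1]])
    dz=-(yawdeg-math.degrees(yaw)); return (R.T@d).round(4),round((dz+180)%360-180,2)
def snap(n,name):
    p,d=vision.grab_frame(n); cv2.imwrite(f'pics/{name}.png',p[:,:,::-1]); return p,d
E
python3 - <<'E'
from h import *
print(telemetry.state()['joint_pos'],togo((.535,-.055,-.003),-177.4))
for n in ('scene','side','wrist'): snap(n,n+'1')
E
```

```text
time: 1.9
tcp_pos: [0.5351, -0.0639, 0.1015]
ee_rot: [3.141, 0.0, -3.095]
ft_force: [-0.1, -0.2, 1.2]
width: 0.0856
[ 2.54241939e-01 -9.97640453e-02 -2.88625546e-01 -8.71264425e-05
 -1.38172131e+00 -2.07483371e-01] (array([-0.0003,  0.0089,  0.1045]), 0.08)
```

View pics/scene1.png

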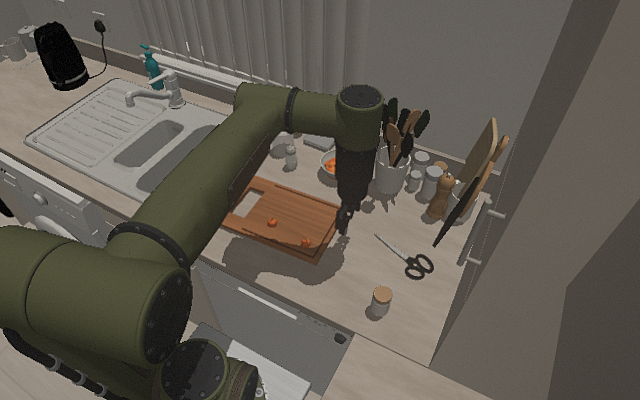

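View pics/wrist1.png

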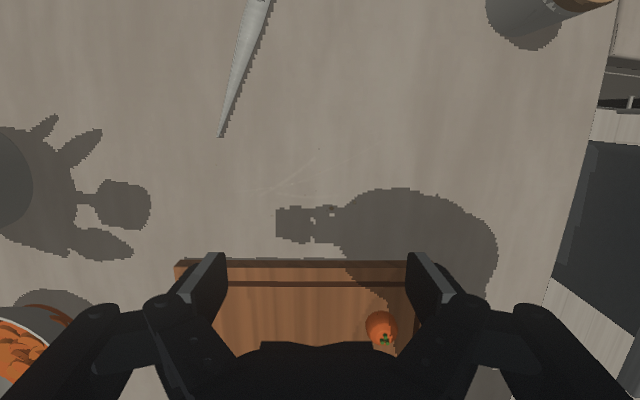

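View pics/side1.png

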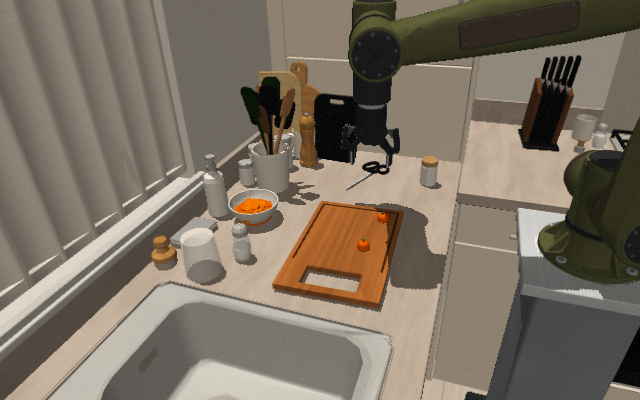

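The gripper is over the right end, clear of the scissors and jar. In the wrist view the board's end edge is at row ≈262 and both fingertips are just outside it. Descending now.

```bash
python3 -c "
from h import *
print(plane('wrist',[(180,262),(300,264),(400,264),(222,255),(411,255)],.02).round(4))"
python3 -m crank '[{"delta_rot":[0,0,0],"offset":[0,0,0.03],"fingers":0},{"delta_rot":[0,0,0],"offset":[0,0,0.06],"fingers":0},{"delta_rot":[0,0,0],"offset":[0,0,0.085],"fingers":0},{"delta_rot":[0,0,0],"offset":[0,0,0.095],"fingers":0},{"delta_rot":[0,0,0],"offset":[0,0,0.1],"fingers":0},{"delta_rot":[0,0,0],"offset":[0,0,0.104],"fingers":0},{"delta_rot":[0,0,0],"offset":[0,0,0.104],"fingers":0}]'
python3 -c "
from h import *
snap('side','side2');snap('wrist','wrist2')
p=cv2.imread('pics/side2.png')[130:250,300:460];cv2.imwrite('pics/side2c.png',cv2.resize(p,None,fx=5,fy=5))"
```

```text
[[ 0.6463 -0.0127  0.02  ]
 [ 0.5469 -0.0164  0.02  ]
 [ 0.4649 -0.0202  0.02  ]
 [ 0.6108 -0.0211  0.02  ]
 [ 0.4569 -0.0287  0.02  ]]
time: 2.75
tcp_pos: [0.5358, -0.0644, -0.0019]
ee_rot: [-3.142, 0.001, -3.095]
ft_force: [0.5, -0.1, 0.1]
width: 0.0855
```

View pics/side2c.png

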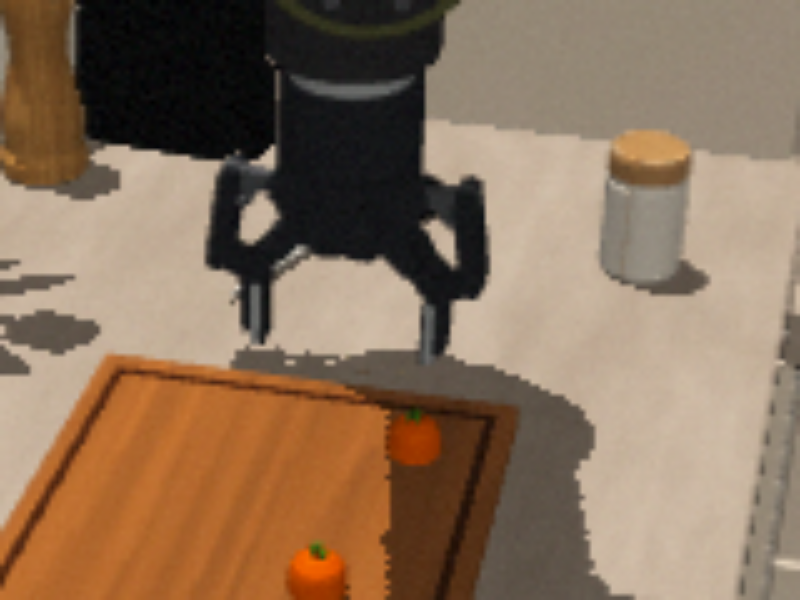

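View pics/wrist2.png

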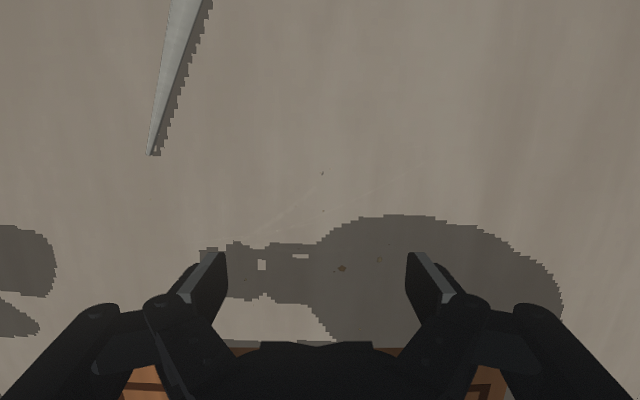

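```bash
python3 -c "
from h import *
o,d=ray(*cal('side'),[(352,198),(385.5,202)])
print((o+d*((-.053-o[1])/d[:,1])[:,None]).round(4))"
python3 -m crank '[{"delta_rot":[0,0,0],"offset":[0,0.01,0],"fingers":0},{"delta_rot":[0,0,0],"offset":[0,0.02,0],"fingers":0},{"delta_rot":[0,0,0],"offset":[0,0.028,0],"fingers":0},{"delta_rot":[0,0,0],"offset":[0,0.032,0],"fingers":0},{"delta_rot":[0,0,0],"offset":[0,0.036,0],"fingers":0},{"delta_rot":[0,0,0],"offset":[0,0.04,0],"fingers":0},{"delta_rot":[0,0,0],"offset":[0,0.044,0],"fingers":0},{"delta_rot":[0,0,0],"offset":[0,0.048,0],"fingers":0},{"delta_rot":[0,0,0],"offset":[0,0.052,0],"fingers":0},{"delta_rot":[0,0,0],"offset":[0,0.056,0],"fingers":0},{"delta_rot":[0,0,0],"offset":[0,0.06,0],"fingers":0}]'
python3 -c "
from h import *
snap('side','side3');
p=cv2.imread('pics/side3.png')[130:320,250:450];cv2.imwrite('pics/side3c.png',cv2.resize(p,None,fx=3,fy=3))"
```

```text
[[ 0.5779 -0.053   0.0141]
 [ 0.4855 -0.053   0.0173]]
time: 3.95
tcp_pos: [0.5323, -0.0058, -0.0027]
ee_rot: [-3.139, -0.001, -3.096]
ft_force: [0.1, -6.1, 0.6]
width: 0.0855
```

View pics/side3c.png

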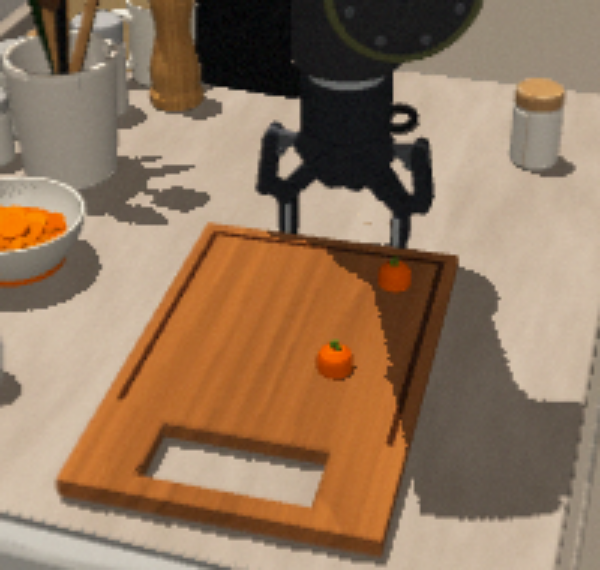

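Contact is made with a 6 N push: both tips touch the end face and the carrots are riding along. Continuing.

```bash
python3 -m crank '[{"delta_rot":[0,0,0],"offset":[0,0.003,0.001],"fingers":0},{"delta_rot":[0,0,0],"offset":[0,0.008,0.002],"fingers":0},{"delta_rot":[0,0,0],"offset":[0,0.014,0.003],"fingers":0},{"delta_rot":[0,0,0],"offset":[0,0.021,0.003],"fingers":0},{"delta_rot":[0,0,0],"offset":[0,0.028,0.003],"fingers":0},{"delta_rot":[0,0,0],"offset":[0,0.035,0.003],"fingers":0},{"delta_rot":[0,0,0],"offset":[0,0.042,0.003],"fingers":0},{"delta_rot":[0,0,0],"offset":[0,0.049,0.003],"fingers":0},{"delta_rot":[0,0,0],"offset":[0,0.056,0.003],"fingers":0},{"delta_rot":[0,0,0],"offset":[0,0.063,0.003],"fingers":0},{"delta_rot":[0,0,0],"offset":[0,0.07,0.003],"fingers":0},{"delta_rot":[0,0,0],"offset":[0,0.077,0.003],"fingers":0},{"delta_rot":[0,0,0],"offset":[0,0.084,0.003],"fingers":0},{"delta_rot":[0,0,0],"offset":[0,0.091,0.003],"fingers":0},{"delta_rot":[0,0,0],"offset":[0,0.098,0.003],"fingers":0},{"delta_rot":[0,0,0],"offset":[0,0.104,0.003],"fingers":0},{"delta_rot":[0,0,0],"offset":[0,0.109,0.003],"fingers":0},{"delta_rot":[0,0,0],"offset":[0,0.112,0.003],"fingers":0}]'
python3 -c "
from h import *
snap('side','side4');
p=cv2.imread('pics/side4.png')[180:380,250:450];cv2.imwrite('pics/side4c.png',cv2.resize(p,None,fx=3,fy=3,interpolation=cv2.INTER_CUBIC))"
```

```text
time: 5.8
tcp_pos: [0.5289, 0.105, -0.0032]
ee_rot: [-3.137, 0.003, -3.096]
ft_force: [1.2, -11.8, 10.1]
width: 0.0853
```

View pics/side4c.png

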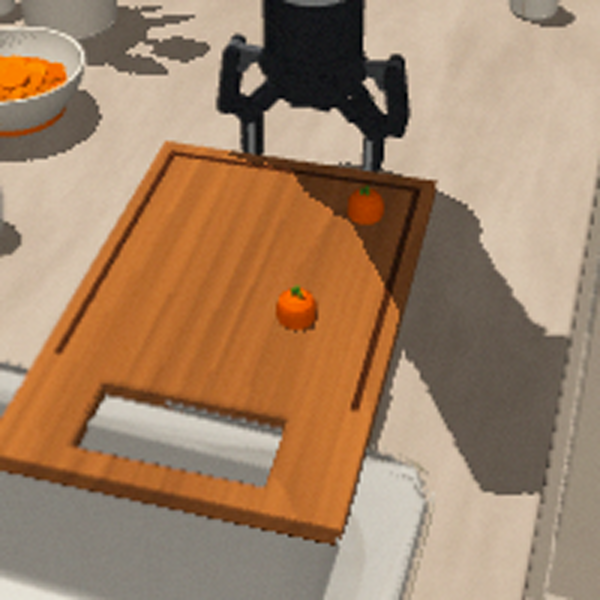

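```bash
cat >> h.py <<'E'
def cp(n,pts,z,off,f):
    return plane(n,(np.array(pts,float)+.5)/f-.5+np.array(off),z).round(4)
E
python3 -c "
from h import *
print(cp('side',[(168,143),(435,182),(102,385),(288,425)],.02,(250,180),3))"
```

```text
[[0.6436 0.1233 0.02  ]
 [0.4277 0.1131 0.02  ]
 [0.5847 0.3879 0.02  ]
 [0.463  0.3847 0.02  ]]
```

```bash
python3 -m crank '[{"delta_rot":[0,0,0],"offset":[0,0.003,-0.003],"fingers":0},{"delta_rot":[0,0,0],"offset":[0,0.008,-0.003],"fingers":0},{"delta_rot":[0,0,0],"offset":[0,0.014,-0.003],"fingers":0},{"delta_rot":[0,0,0],"offset":[0,0.021,-0.003],"fingers":0},{"delta_rot":[0,0,0],"offset":[0,0.028,-0.003],"fingers":0},{"delta_rot":[0,0,0],"offset":[0,0.035,-0.003],"fingers":0},{"delta_rot":[0,0,0],"offset":[0,0.04,-0.003],"fingers":0},{"delta_rot":[0,0,0],"offset":[0,0.044,-0.003],"fingers":0},{"delta_rot":[0,0,0],"offset":[0,0.046,-0.003],"fingers":0},{"delta_rot":[0,0,0],"offset":[0,0.048,-0.003],"fingers":0},{"delta_rot":[0,0,0],"offset":[0,0.048,-0.003],"fingers":0}]'
python3 -c "
from h import *
snap('side','side5');snap('scene','scene5')
p=cv2.imread('pics/side5.png')[200:400,220:450];cv2.imwrite('pics/side5c.png',cv2.resize(p,None,fx=3,fy=3,interpolation=cv2.INTER_CUBIC))"
```

```text
time: 6.95
tcp_pos: [0.5248, 0.1544, -0.003]
ee_rot: [-3.14, -0.001, -3.096]
ft_force: [-1.0, -5.5, 0.2]
width: 0.0853
```

View pics/side5c.png

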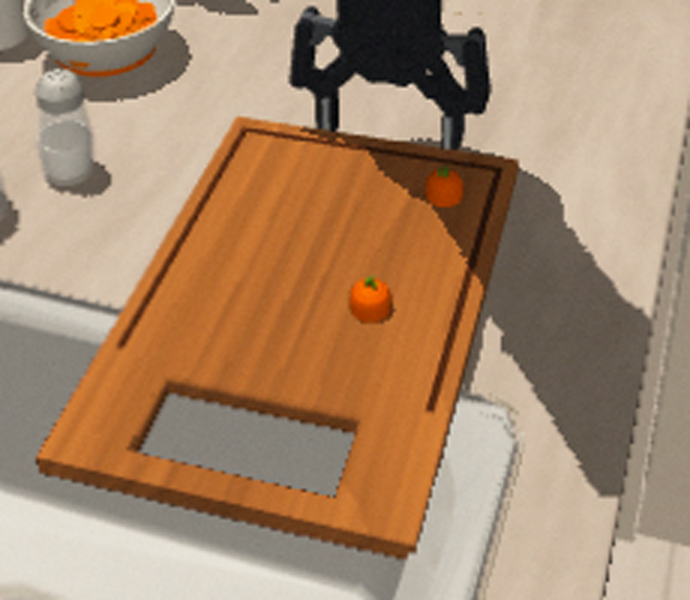

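View pics/scene5.png

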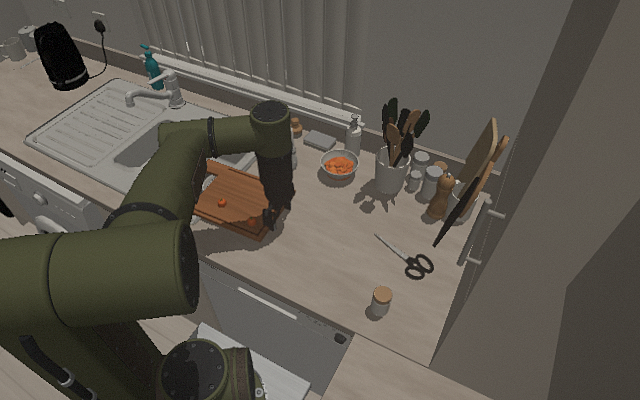

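```bash
python3 -c "
from h import *
print(cp('side',[(240,118),(518,160),(40,460),(410,548),(165,382),(358,422)],.02,(220,200),3))
print(cp('side',[(445,190),(371,303)],.03,(220,200),3))"
```

```text
[[0.6394 0.1723 0.02  ]
 [0.4232 0.1612 0.02  ]
 [0.6239 0.5115 0.02  ]
 [0.4097 0.5024 0.02  ]
 [0.5809 0.4365 0.02  ]
 [0.4612 0.4304 0.02  ]]
[[0.4631 0.2227 0.03  ]
 [0.4796 0.3452 0.03  ]]
```

The board moved about 178 mm. The near edge of the opening is at y≈0.426–0.432, about 12–18 mm past the bowl edge, and no rim shows through the opening. Backing off, lifting, then aligning behind carrot b.

```bash
python3 -m crank '[{"delta_rot":[0,0,0],"offset":[0,-0.01,0],"fingers":0},{"delta_rot":[0,0,0],"offset":[0,-0.03,0],"fingers":0},{"delta_rot":[0,0,0],"offset":[0,-0.03,-0.02],"fingers":0},{"delta_rot":[0,0,0],"offset":[0,-0.03,-0.06],"fingers":0},{"delta_rot":[0,0,0],"offset":[0,-0.03,-0.1],"fingers":0},{"delta_rot":[0,0,0],"offset":[0,-0.03,-0.115],"fingers":0},{"delta_rot":[0,0,0],"offset":[0,-0.03,-0.115],"fingers":0}]'
python3 -c "
from h import *
snap('side','side6');snap('scene','scene6')
p=cv2.imread('pics/side6.png')[200:400,220:450];cv2.imwrite('pics/side6c.png',cv2.resize(p,None,fx=3,fy=3,interpolation=cv2.INTER_CUBIC))
print(togo((.4717,.3037,.08),169.5))"
```

```text
time: 7.75
tcp_pos: [0.5281, 0.126, 0.1158]
ee_rot: [3.138, 0.006, -3.095]
ft_force: [0.4, -0.0, -0.1]
width: 0.0853
(array([0.0463, 0.1806, 0.0318]), 13.14)
```

View pics/side6c.png

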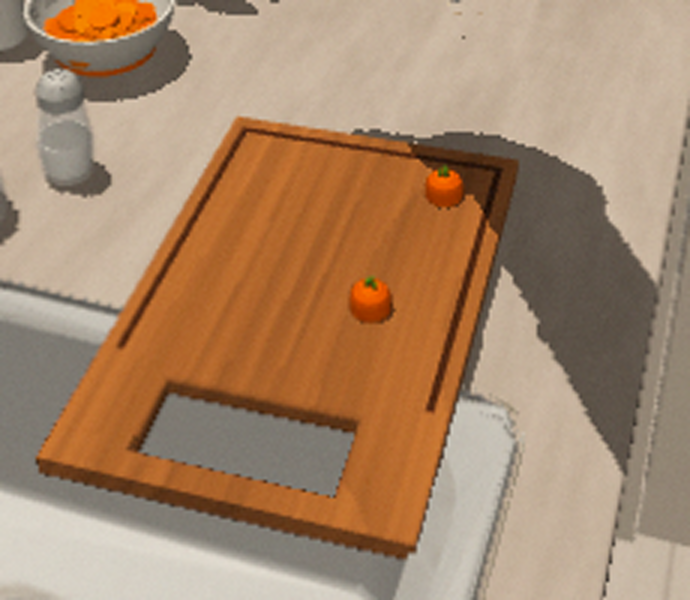

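The board stayed put, with carrot b at crop (371,302). Moving behind it with the fingers nearly closed.

```bash
python3 -m crank '[{"delta_rot":[0,0,3],"offset":[0.01,0.04,0],"fingers":213},{"delta_rot":[0,0,7],"offset":[0.023,0.09,0],"fingers":213},{"delta_rot":[0,0,11],"offset":[0.035,0.135,0],"fingers":213},{"delta_rot":[0,0,13.1],"offset":[0.046,0.181,0.01],"fingers":213},{"delta_rot":[0,0,13.1],"offset":[0.046,0.181,0.032],"fingers":213},{"delta_rot":[0,0,13.1],"offset":[0.046,0.181,0.032],"fingers":213},{"delta_rot":[0,0,13.1],"offset":[0.046,0.181,0.032],"fingers":213},{"delta_rot":[0,0,13.1],"offset":[0.046,0.181,0.032],"fingers":213},{"delta_rot":[0,0,13.1],"offset":[0.046,0.181,0.032],"fingers":213}]'
python3 -c "
from h import *
snap('side','side7');snap('wrist','wrist7')
p=cv2.imread('pics/side7.png')[180:380,260:480];cv2.imwrite('pics/side7c.png',cv2.resize(p,None,fx=3,fy=3,interpolation=cv2.INTER_CUBIC))
print(togo((.4717,.3037,.026),169.5))"
```

```text
time: 8.75
tcp_pos: [0.473, 0.3034, 0.0813]
ee_rot: [3.14, 0.001, 2.958]
ft_force: [0.8, -0.0, 0.4]
width: 0.0143
(array([ 0.0011, -0.0001,  0.0551]), -0.02)
```

View pics/side7c.png

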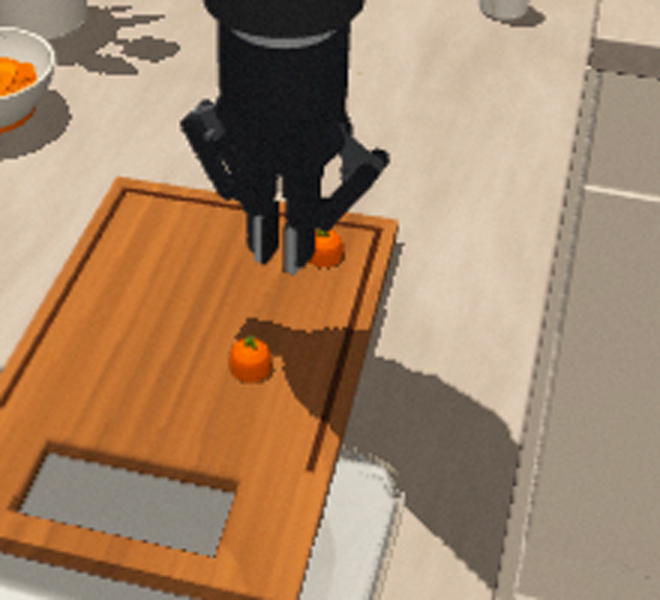

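View pics/wrist7.png

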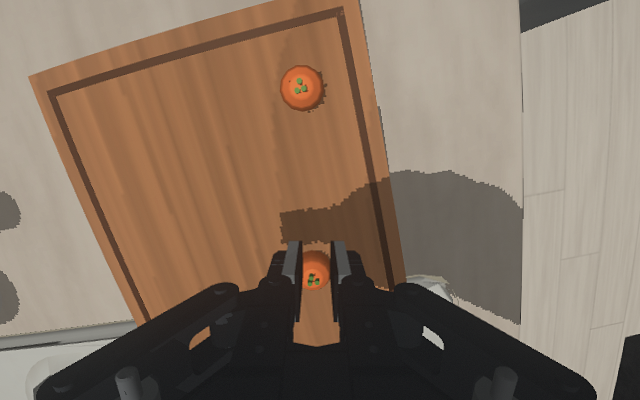

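```bash
python3 -c "
from h import *
print('a,b',plane('wrist',[(302,88),(314,268)],.035).round(4))
print('board RF,RB',plane('wrist',[(343,-1),(30,77)],.02).round(4))"
python3 -m crank '[{"delta_rot":[0,0,0],"offset":[0,0,0.02],"fingers":213},{"delta_rot":[0,0,0],"offset":[0,0,0.04],"fingers":213},{"delta_rot":[0,0,0],"offset":[0,0,0.05],"fingers":213},{"delta_rot":[0,0,0],"offset":[0,0,0.054],"fingers":213},{"delta_rot":[0,0,0],"offset":[0,0,0.054],"fingers":213}]'
python3 -c "
from h import *
snap('side','side8')
p=cv2.imread('pics/side8.png')[180:380,260:480];cv2.imwrite('pics/side8c.png',cv2.resize(p,None,fx=3,fy=3,interpolation=cv2.INTER_CUBIC))"
```

```text
a,b [[0.466  0.2176 0.035 ]
 [0.4806 0.334  0.035 ]]
board RF,RB [[0.4325 0.1705 0.02  ]
 [0.6425 0.1724 0.02  ]]
time: 9.35
tcp_pos: [0.4724, 0.3037, 0.0264]
ee_rot: [-3.141, 0.0, 2.959]
ft_force: [0.4, 0.2, 0.5]
width: 0.0138
```

View pics/side8c.png

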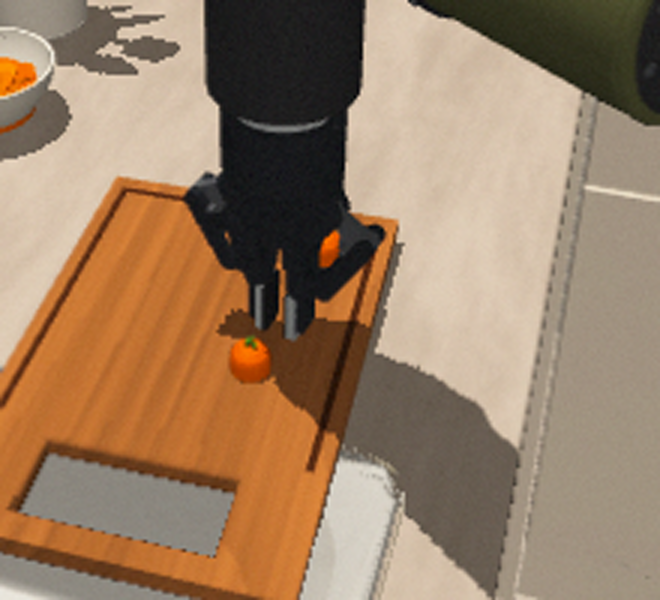

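```bash
python3 -m crank '[{"delta_rot":[0,0,0],"offset":[0,0.005,0],"fingers":213},{"delta_rot":[0,0,0],"offset":[0,0.01,0],"fingers":213},{"delta_rot":[0,0,0],"offset":[0,0.013,0],"fingers":213},{"delta_rot":[0,0,0],"offset":[0,0.016,0],"fingers":213},{"delta_rot":[0,0,0],"offset":[0,0.019,0],"fingers":213},{"delta_rot":[0,0,0],"offset":[0,0.022,0],"fingers":213},{"delta_rot":[0,0,0],"offset":[0,0.026,0],"fingers":213},{"delta_rot":[0,0,0],"offset":[0,0.03,0],"fingers":213},{"delta_rot":[0,0,0],"offset":[0,0.034,0],"fingers":213},{"delta_rot":[0,0,0],"offset":[0,0.038,0],"fingers":213},{"delta_rot":[0,0,0],"offset":[0,0.042,0],"fingers":213},{"delta_rot":[0,0,0],"offset":[0,0.046,0],"fingers":213},{"delta_rot":[0,0,0],"offset":[0,0.05,0],"fingers":213}]'
python3 -c "
from h import *
snap('side','side9')
p=cv2.imread('pics/side9.png')[180:380,260:480];cv2.imwrite('pics/side9c.png',cv2.resize(p,None,fx=3,fy=3,interpolation=cv2.INTER_CUBIC))"
```

```text
time: 10.7
tcp_pos: [0.4814, 0.3534, 0.0263]
ee_rot: [-3.141, -0.0, 2.959]
ft_force: [0.4, -0.0, 0.2]
width: 0.0141
```

View pics/side9c.png

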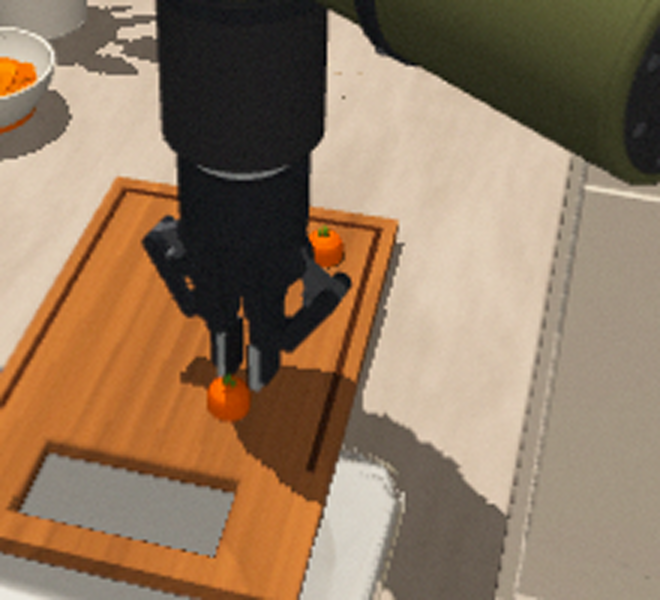

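Carrot b is nested between the tips and heading for the opening. Pushing it over.

```bash
python3 -m crank '[{"delta_rot":[0,0,0],"offset":[0,0.004,0],"fingers":213},{"delta_rot":[0,0,0],"offset":[0,0.009,0],"fingers":213},{"delta_rot":[0,0,0],"offset":[0,0.014,0],"fingers":213},{"delta_rot":[0,0,0],"offset":[0,0.019,0],"fingers":213},{"delta_rot":[0,0,0],"offset":[0,0.024,0],"fingers":213},{"delta_rot":[0,0,0],"offset":[0,0.029,0],"fingers":213},{"delta_rot":[0,0,0],"offset":[0,0.034,0],"fingers":213},{"delta_rot":[0,0,0],"offset":[0,0.039,0],"fingers":213},{"delta_rot":[0,0,0],"offset":[0,0.044,0],"fingers":213},{"delta_rot":[0,0,0],"offset":[0,0.049,0],"fingers":213},{"delta_rot":[0,0,0],"offset":[0,0.054,0],"fingers":213},{"delta_rot":[0,0,0],"offset":[0,0.059,0],"fingers":213},{"delta_rot":[0,0,0],"offset":[0,0.063,0],"fingers":213},{"delta_rot":[0,0,0],"offset":[0,0.067,0],"fingers":213},{"delta_rot":[0,0,0],"offset":[0,0.071,0],"fingers":213},{"delta_rot":[0,0,0],"offset":[0,0.075,0],"fingers":213},{"delta_rot":[0,0,0],"offset":[0,0.078,0],"fingers":213},{"delta_rot":[0,0,0],"offset":[0,0.078,0],"fingers":213}]'
python3 -c "
from h import *
snap('side','side10')
p=cv2.imread('pics/side10.png')[180:400,220:480];cv2.imwrite('pics/side10c.png',cv2.resize(p,None,fx=2.7,fy=2.7,interpolation=cv2.INTER_CUBIC))"
```

```text
time: 12.55
tcp_pos: [0.4955, 0.4301, 0.0262]
ee_rot: [-3.141, -0.0, 2.959]
ft_force: [1.2, 0.2, -0.2]
width: 0.0142
```

View pics/side10c.png

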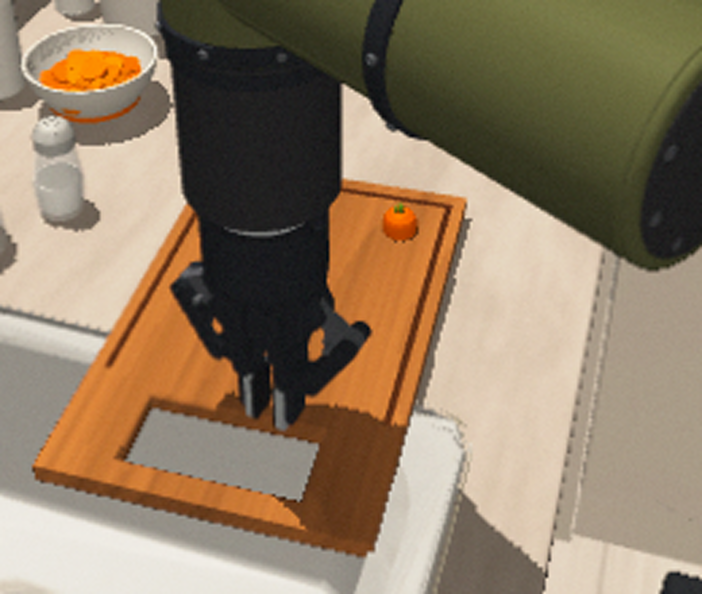

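Carrot b went through the opening and the board hasn't moved. Lifting and going behind carrot a.

```bash
python3 -c "
from h import *
print(togo((.4567,.180,.08),169.5))"
python3 -m crank '[{"delta_rot":[0,0,0],"offset":[0,0,-0.03],"fingers":213},{"delta_rot":[0,0,0],"offset":[0,0,-0.065],"fingers":213},{"delta_rot":[0,0,0],"offset":[0.001,-0.04,-0.07],"fingers":213},{"delta_rot":[0,0,0],"offset":[0.001,-0.08,-0.07],"fingers":213},{"delta_rot":[0,0,0],"offset":[0,-0.12,-0.07],"fingers":213},{"delta_rot":[0,0,0],"offset":[-0.003,-0.16,-0.07],"fingers":213},{"delta_rot":[0,0,0],"offset":[-0.005,-0.2,-0.07],"fingers":213},{"delta_rot":[0,0,0],"offset":[-0.006,-0.24,-0.07],"fingers":213},{"delta_rot":[0,0,0],"offset":[-0.007,-0.253,-0.06],"fingers":213},{"delta_rot":[0,0,0],"offset":[-0.007,-0.253,-0.054],"fingers":213},{"delta_rot":[0,0,0],"offset":[-0.007,-0.253,-0.054],"fingers":213}]'
python3 -c "
from h import *
print(togo((.4567,.180,.026),169.5))
snap('side','side11');snap('scene','scene11')
p=cv2.imread('pics/side11.png')[180:400,220:480];cv2.imwrite('pics/side11c.png',cv2.resize(p,None,fx=2.7,fy=2.7,interpolation=cv2.INTER_CUBIC))"
```

```text
(array([-0.0072, -0.2527, -0.0538]), 0.04)
time: 13.7
tcp_pos: [0.456, 0.1797, 0.0792]
ee_rot: [-3.141, -0.001, 2.958]
ft_force: [0.6, 0.0, 0.5]
width: 0.0139
(array([-0.0006,  0.0005,  0.0532]), 0.01)
```

View pics/side11c.png

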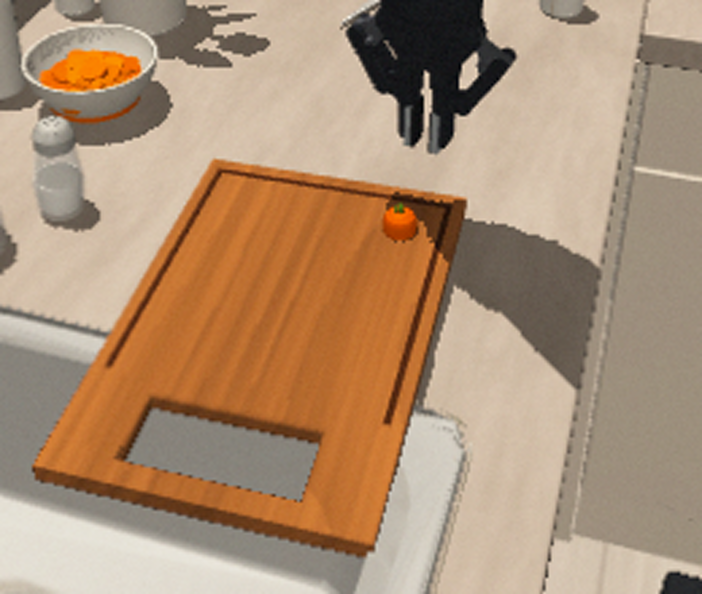

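Carrot a is at crop (400,222) with the fingers behind it. Descending and starting the push.

```bash
python3 -m crank '[{"delta_rot":[0,0,0],"offset":[0,0,0.02],"fingers":213},{"delta_rot":[0,0,0],"offset":[0,0,0.04],"fingers":213},{"delta_rot":[0,0,0],"offset":[0,0,0.049],"fingers":213},{"delta_rot":[0,0,0],"offset":[0,0,0.053],"fingers":213},{"delta_rot":[0,0,0],"offset":[0,0.002,0.053],"fingers":213},{"delta_rot":[0,0,0],"offset":[0,0.006,0.053],"fingers":213},{"delta_rot":[0,0,0],"offset":[0,0.01,0.053],"fingers":213},{"delta_rot":[0,0,0],"offset":[0,0.013,0.053],"fingers":213},{"delta_rot":[0,0,0],"offset":[0,0.016,0.053],"fingers":213},{"delta_rot":[0,0,0],"offset":[0,0.019,0.053],"fingers":213},{"delta_rot":[0,0,0],"offset":[0,0.022,0.053],"fingers":213},{"delta_rot":[0,0,0],"offset":[0,0.026,0.053],"fingers":213},{"delta_rot":[0,0,0],"offset":[0,0.03,0.053],"fingers":213},{"delta_rot":[0,0,0],"offset":[0,0.034,0.053],"fingers":213},{"delta_rot":[0,0,0],"offset":[0,0.038,0.053],"fingers":213},{"delta_rot":[0,0,0],"offset":[0,0.042,0.053],"fingers":213},{"delta_rot":[0,0,0],"offset":[0,0.046,0.053],"fingers":213},{"delta_rot":[0,0,0],"offset":[0,0.05,0.053],"fingers":213}]'
python3 -c "
from h import *
snap('side','side12')
p=cv2.imread('pics/side12.png')[180:400,220:480];cv2.imwrite('pics/side12c.png',cv2.resize(p,None,fx=2.7,fy=2.7,interpolation=cv2.INTER_CUBIC))"
```

```text
time: 15.6
tcp_pos: [0.4656, 0.2292, 0.0273]
ee_rot: [-3.141, -0.0, 2.959]
ft_force: [0.6, -0.3, -0.3]
width: 0.0145
```

View pics/side12c.png

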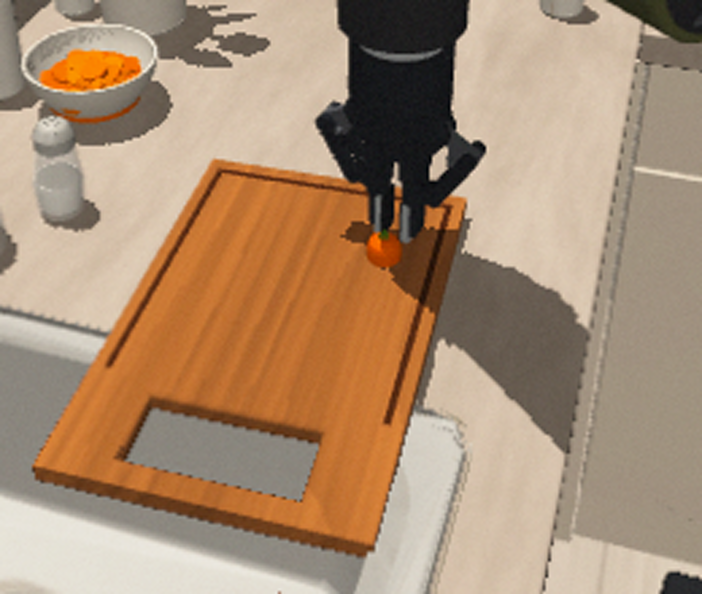

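Carrot a is nested at (384,250). Continuing.

```bash
python3 -m crank '[{"delta_rot":[0,0,0],"offset":[0,0.004,0],"fingers":213},{"delta_rot":[0,0,0],"offset":[0,0.009,0],"fingers":213},{"delta_rot":[0,0,0],"offset":[0,0.014,0],"fingers":213},{"delta_rot":[0,0,0],"offset":[0,0.02,0],"fingers":213},{"delta_rot":[0,0,0],"offset":[0,0.026,0],"fingers":213},{"delta_rot":[0,0,0],"offset":[0,0.032,0],"fingers":213},{"delta_rot":[0,0,0],"offset":[0,0.038,0],"fingers":213},{"delta_rot":[0,0,0],"offset":[0,0.044,0],"fingers":213},{"delta_rot":[0,0,0],"offset":[0,0.05,0],"fingers":213},{"delta_rot":[0,0,0],"offset":[0,0.056,0],"fingers":213},{"delta_rot":[0,0,0],"offset":[0,0.062,0],"fingers":213},{"delta_rot":[0,0,0],"offset":[0,0.068,0],"fingers":213},{"delta_rot":[0,0,0],"offset":[0,0.074,0],"fingers":213},{"delta_rot":[0,0,0],"offset":[0,0.08,0],"fingers":213},{"delta_rot":[0,0,0],"offset":[0,0.086,0],"fingers":213},{"delta_rot":[0,0,0],"offset":[0,0.092,0],"fingers":213},{"delta_rot":[0,0,0],"offset":[0,0.098,0],"fingers":213},{"delta_rot":[0,0,0],"offset":[0,0.104,0],"fingers":213},{"delta_rot":[0,0,0],"offset":[0,0.11,0],"fingers":213},{"delta_rot":[0,0,0],"offset":[0,0.115,0],"fingers":213}]'
python3 -c "
from h import *
snap('side','side13')
p=cv2.imread('pics/side13.png')[180:400,220:480];cv2.imwrite('pics/side13c.png',cv2.resize(p,None,fx=2.7,fy=2.7,interpolation=cv2.INTER_CUBIC))"
```

```text
time: 17.65
tcp_pos: [0.4865, 0.3425, 0.0272]
ee_rot: [-3.141, 0.0, 2.959]
ft_force: [0.3, -0.6, -0.1]
width: 0.0141
```

View pics/side13c.png

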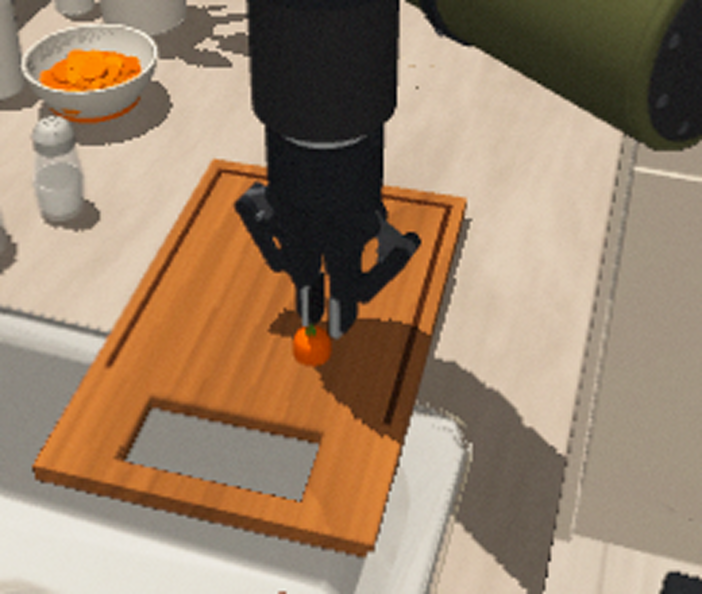

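```bash
python3 -m crank '[{"delta_rot":[0,0,0],"offset":[0,0.004,0],"fingers":213},{"delta_rot":[0,0,0],"offset":[0,0.009,0],"fingers":213},{"delta_rot":[0,0,0],"offset":[0,0.014,0],"fingers":213},{"delta_rot":[0,0,0],"offset":[0,0.019,0],"fingers":213},{"delta_rot":[0,0,0],"offset":[0,0.024,0],"fingers":213},{"delta_rot":[0,0,0],"offset":[0,0.029,0],"fingers":213},{"delta_rot":[0,0,0],"offset":[0,0.034,0],"fingers":213},{"delta_rot":[0,0,0],"offset":[0,0.039,0],"fingers":213},{"delta_rot":[0,0,0],"offset":[0,0.044,0],"fingers":213},{"delta_rot":[0,0,0],"offset":[0,0.049,0],"fingers":213},{"delta_rot":[0,0,0],"offset":[0,0.054,0],"fingers":213},{"delta_rot":[0,0,0],"offset":[0,0.059,0],"fingers":213},{"delta_rot":[0,0,0],"offset":[0,0.064,0],"fingers":213},{"delta_rot":[0,0,0],"offset":[0,0.069,0],"fingers":213},{"delta_rot":[0,0,0],"offset":[0,0.074,0],"fingers":213},{"delta_rot":[0,0,0],"offset":[0,0.079,0],"fingers":213},{"delta_rot":[0,0,0],"offset":[0,0.084,0],"fingers":213},{"delta_rot":[0,0,0],"offset":[0,0.089,0],"fingers":213},{"delta_rot":[0,0,0],"offset":[0,0.089,0],"fingers":213}]'
python3 -c "
from h import *
snap('side','side14')
p=cv2.imread('pics/side14.png')[180:400,220:480];cv2.imwrite('pics/side14c.png',cv2.resize(p,None,fx=2.7,fy=2.7,interpolation=cv2.INTER_CUBIC))"
```

```text
time: 19.6
tcp_pos: [0.5026, 0.43, 0.0271]
ee_rot: [-3.141, 0.0, 2.959]
ft_force: [-0.2, -0.4, -0.1]
width: 0.0142
```

View pics/side14c.png

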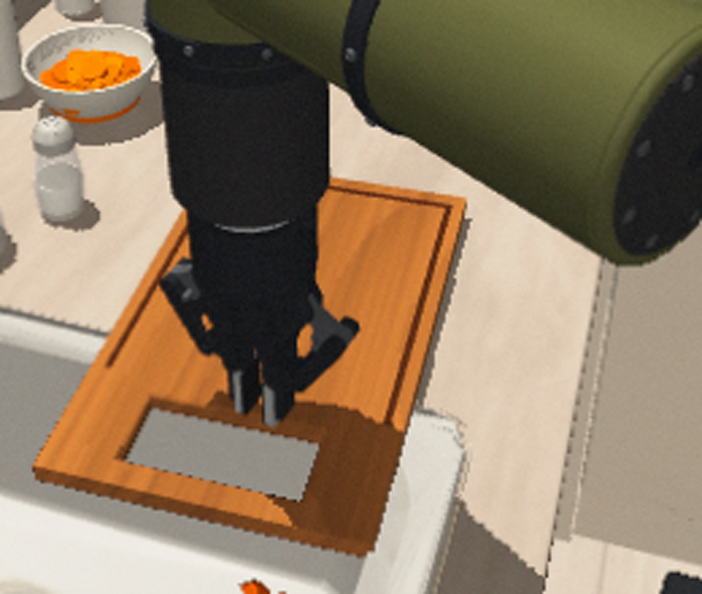

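Carrot a dropped too; an orange bit shows in the bowl at (255,588). Raising and retreating to check.

```bash
python3 -m crank '[{"delta_rot":[0,0,0],"offset":[0,0,-0.03],"fingers":213},{"delta_rot":[0,0,0],"offset":[0,0,-0.07],"fingers":213},{"delta_rot":[0,0,0],"offset":[0,0,-0.11],"fingers":213},{"delta_rot":[0,0,0],"offset":[0,0.0,-0.15],"fingers":213},{"delta_rot":[0,0,0],"offset":[0,-0.04,-0.17],"fingers":213},{"delta_rot":[0,0,0],"offset":[0,-0.08,-0.19],"fingers":213},{"delta_rot":[0,0,0],"offset":[0,-0.12,-0.2],"fingers":213},{"delta_rot":[0,0,0],"offset":[0,-0.16,-0.2],"fingers":213},{"delta_rot":[0,0,0],"offset":[0,-0.2,-0.2],"fingers":213},{"delta_rot":[0,0,0],"offset":[0,-0.25,-0.2],"fingers":213},{"delta_rot":[0,0,0],"offset":[0,-0.3,-0.2],"fingers":213},{"delta_rot":[0,0,0],"offset":[0,-0.35,-0.2],"fingers":213},{"delta_rot":[0,0,0],"offset":[0,-0.4,-0.2],"fingers":213},{"delta_rot":[0,0,0],"offset":[0,-0.43,-0.2],"fingers":213},{"delta_rot":[0,0,0],"offset":[0,-0.43,-0.2],"fingers":213}]'
python3 -c "
from h import *
for n in ('side','scene'): snap(n,n+'15')
p=cv2.imread('pics/scene15.png')[80:240,90:310];cv2.imwrite('pics/scene15c.png',cv2.resize(p,None,fx=3.6,fy=3.6,interpolation=cv2.INTER_CUBIC))"
```

```text
time: 21.15
tcp_pos: [0.4238, 0.0037, 0.2283]
ee_rot: [3.141, 0.002, 2.955]
ft_force: [0.1, 1.0, 0.5]
width: 0.0139
```

View pics/side15.png

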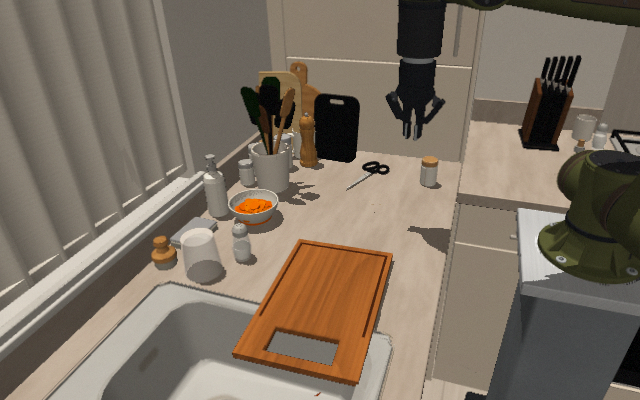

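View pics/scene15c.png

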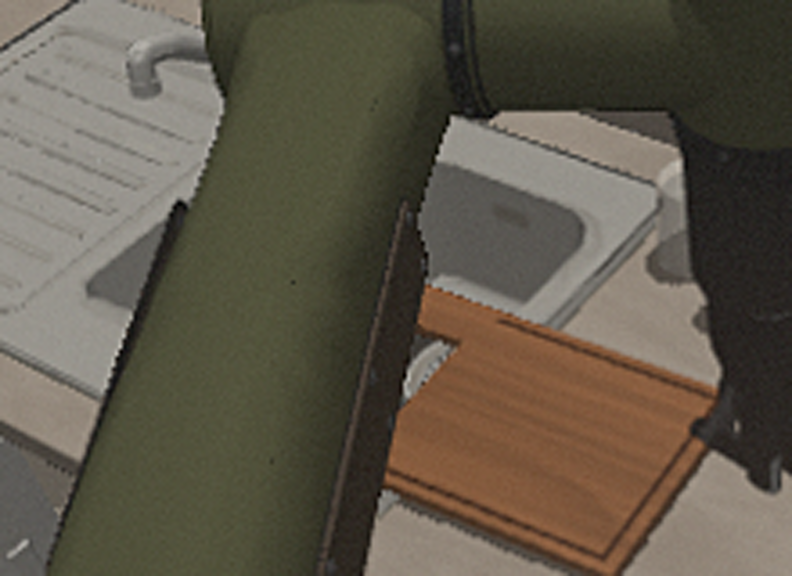

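The scene view is blocked by the arm, so I'm moving it right for a clear look.

```bash
python3 -m crank '[{"delta_rot":[0,0,0],"offset":[0,-0.04,-0.02],"fingers":213},{"delta_rot":[0,0,0],"offset":[0,-0.08,-0.04],"fingers":213},{"delta_rot":[0,0,0],"offset":[0,-0.12,-0.05],"fingers":213},{"delta_rot":[0,0,0],"offset":[0,-0.16,-0.05],"fingers":213},{"delta_rot":[0,0,0],"offset":[0,-0.2,-0.05],"fingers":213},{"delta_rot":[0,0,0],"offset":[0,-0.24,-0.05],"fingers":213},{"delta_rot":[0,0,0],"offset":[0,-0.28,-0.05],"fingers":213},{"delta_rot":[0,0,0],"offset":[0,-0.3,-0.05],"fingers":213},{"delta_rot":[0,0,0],"offset":[0,-0.3,-0.05],"fingers":213}]'
python3 -c "
from h import *
snap('scene','scene16')
p=cv2.imread('pics/scene16.png')[80:240,90:310];cv2.imwrite('pics/scene16c.png',cv2.resize(p,None,fx=3.6,fy=3.6,interpolation=cv2.INTER_CUBIC))
p=cv2.imread('pics/side15.png')[220:400,200:440];cv2.imwrite('pics/side16c.png',cv2.resize(p,None,fx=3.3,fy=3.3,interpolation=cv2.INTER_CUBIC))"
```

```text
time: 22.15
tcp_pos: [0.37, -0.2896, 0.2764]
ee_rot: [-3.142, -0.002, 2.957]
ft_force: [-0.5, 0.1, -0.7]
width: 0.0138
```

View pics/scene16c.png

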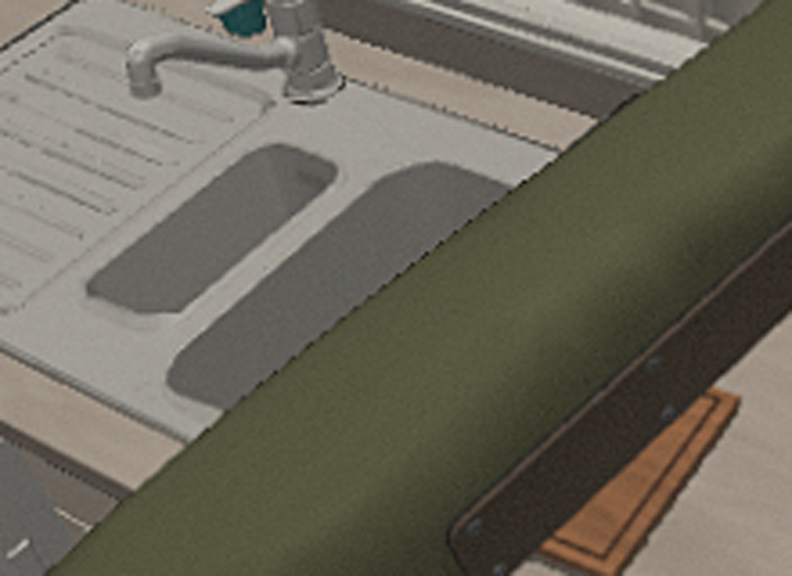

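View pics/side16c.png

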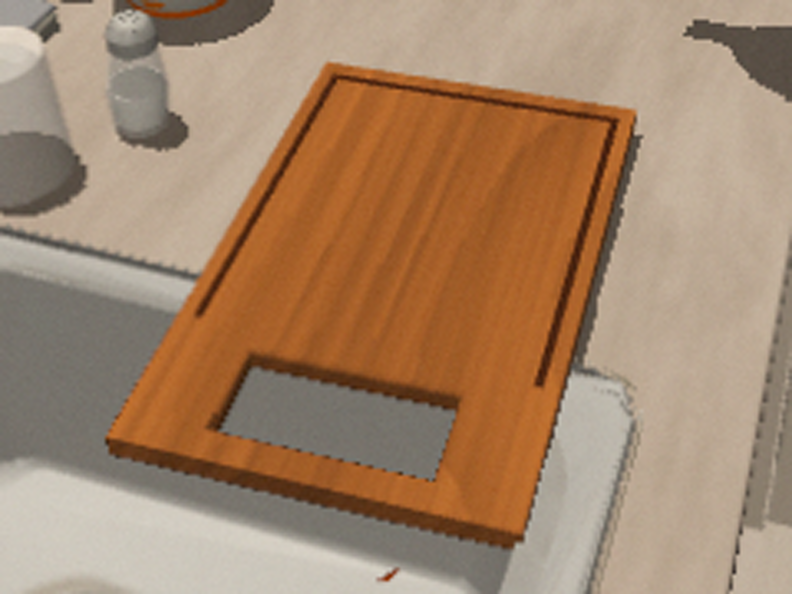

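Still blocked. I'll look down with the wrist camera instead, from above the bowl.

```bash
python3 -c "
from h import *
print(togo((.47,.52,.25),169.5))"
python3 -m crank '[{"delta_rot":[0,0,0],"offset":[0,0.03,0],"fingers":213},{"delta_rot":[0,0,0],"offset":[0,0.07,0],"fingers":213},{"delta_rot":[0,0,0],"offset":[0,0.11,0],"fingers":213},{"delta_rot":[0,0,0],"offset":[0.002,0.155,0],"fingers":213},{"delta_rot":[0,0,0],"offset":[0.004,0.2,0],"fingers":213},{"delta_rot":[0,0,0],"offset":[0.007,0.245,0],"fingers":213},{"delta_rot":[0,0,0],"offset":[0.01,0.29,0],"fingers":213},{"delta_rot":[0,0,0],"offset":[0.015,0.335,0],"fingers":213},{"delta_rot":[0,0,0],"offset":[0.02,0.38,0],"fingers":213},{"delta_rot":[0,0,0],"offset":[0.025,0.425,0],"fingers":213},{"delta_rot":[0,0,0],"offset":[0.03,0.47,0],"fingers":213},{"delta_rot":[0,0,0],"offset":[0.035,0.515,0],"fingers":213},{"delta_rot":[0,0,0],"offset":[0.04,0.56,0],"fingers":213},{"delta_rot":[0,0,0],"offset":[0.043,0.605,0.005],"fingers":213},{"delta_rot":[0,0,0],"offset":[0.046,0.65,0.01],"fingers":213},{"delta_rot":[0,0,0],"offset":[0.048,0.695,0.015],"fingers":213},{"delta_rot":[0,0,0],"offset":[0.049,0.74,0.02],"fingers":213},{"delta_rot":[0,0,0],"offset":[0.05,0.78,0.026],"fingers":213},{"delta_rot":[0,0,0],"offset":[0.05,0.812,0.026],"fingers":213},{"delta_rot":[0,0,0],"offset":[0.05,0.812,0.026],"fingers":213}]'
python3 -c "
from h import *
snap('wrist','wrist17')"
```

```text
(array([0.0498, 0.8132, 0.0266]), -0.04)
time: 24.2
tcp_pos: [0.4657, 0.5237, 0.2466]
ee_rot: [-3.136, -0.003, 2.963]
ft_force: [-0.7, 0.4, -1.8]
width: 0.0141
```

View pics/wrist17.png

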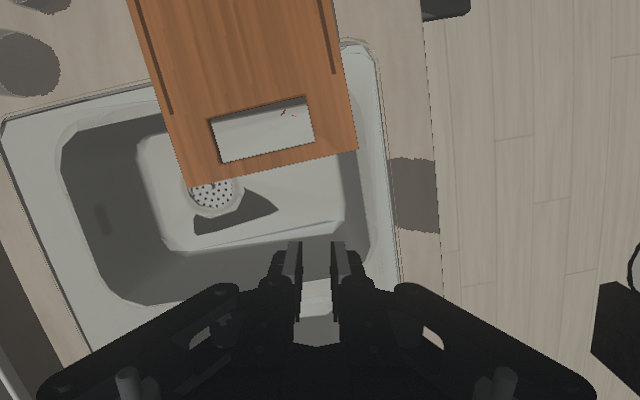

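```bash
python3 -c "
from h import *
p=cv2.imread('pics/wrist17.png');cv2.imwrite('pics/wrist17c.png',cv2.resize(p[80:220,120:380],None,fx=3,fy=3,interpolation=cv2.INTER_CUBIC))
p=cv2.imread('pics/side15.png');cv2.imwrite('pics/side15c.png',cv2.resize(p[370:400,280:350],None,fx=10,fy=10,interpolation=cv2.INTER_CUBIC))
print('open near',plane('wrist',[(208,118),(307,96)],.02).round(3),'bowl edge',plane('wrist',[(100,126),(140,115)],.0).round(3))"
```

```text
open near [[0.581 0.431 0.02 ]
 [0.46  0.428 0.02 ]] bowl edge [[0.729 0.412 0.   ]
 [0.672 0.41  0.   ]]
```

View pics/wrist17c.png

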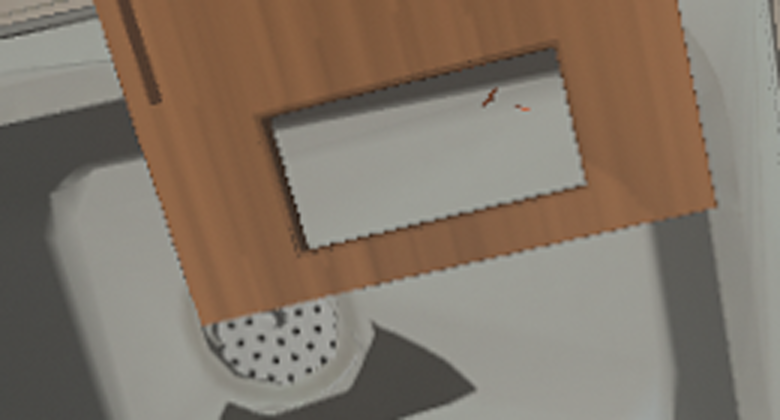

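View pics/side15c.png

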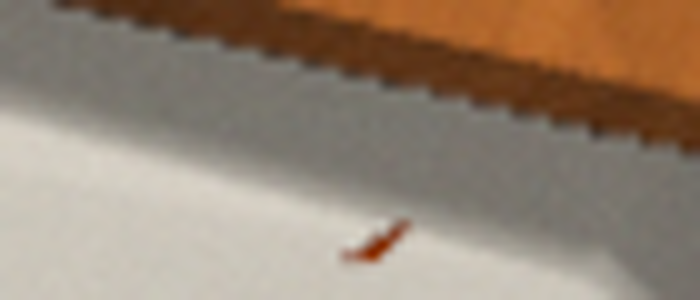

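The wrist view confirms it: the opening's near edge is at y≈0.428–0.431 and the bowl edge at ≈0.412. Two orange slivers, partly hidden by the drawn floor, lie on the bowl floor below the opening. Handing in.

```bash
python3 -c "
from bench import order
print(order.job_done())"
```

```text
the job is handed in; nothing more can be done
None
```

I pushed the board about 178 mm to the left with both open fingertips on its right end face. I then pushed carrot end b, and after it carrot end a, along the board and through the opening. The job was handed in at about 24 s with the arm clear of everything; nothing was gripped or lifted.

**Board:** The last wrist view puts the near edge of the opening at y ≈ 0.428–0.431 m and the bowl edge at about 0.412 m. That leaves the whole opening over the bowl, with a margin of about 16 mm. The side view agrees, and the board showed no tilt and had not moved since the push.

**Carrot ends:** The board was empty at the end. I could not see either carrot end whole: only two small orange slivers show on the bowl floor under the opening. I took these to be the two ends, partly hidden by the drawn sink floor.

**Neighbours and forces:** In the last side view the bowl, shaker, jar and scissors looked to be where they started; I did not re-measure them. The largest forces I read were about 12 N sideways, plus 10 N upward while I commanded the tips 3 mm too low partway through the push, which I then took back. A clear last look from the scene camera failed because the arm blocked it.

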